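Clamp a module in the test fixture and start the test

ROBOT

A 6-joint arm with a two-finger parallel gripper is mounted at the origin on the work surface. World frame = base frame: x ahead of the robot, y to its left, z up, the work surface at z = 0. Lengths are in m, angles in degrees, forces in N, time in s.
With the tool pointing down it reaches from about 0.35 to 0.875 m from the base axis. Payload 4.2 kg.
Tool frame: the origin (TCP) lies midway between the tips of the shut fingers; the grasp point (between the pads) lies r.pinch_z behind it (r.pinch_z is the distance from the TCP to the grasp point, in m); z points along the fingers, y is the direction in which the jaws open and shut (so a half turn about z gives the same grasp; the last joint's range is limited). The gripper opens to 87 mm and grips with 3 to 60 N. Pads are 19 mm wide; open, the fingers measure 117 mm over their backs; the gripper's body (75 mm by 190 mm) begins 51 mm behind the grasp point.
Start: joints at [14.817, 22.042, 0.453, 0, -68.411, -14.817], TCP at [0.625, 0, 0.223] pointing down, gripper open.
Joint ranges: [-179.83, 179.83], [-69.29, 118.12], [-61.27, 80.66], [-181.25, 117.63], [-171.15, -9.14], [-177.46, 177.46]. Speed limits (degrees/s): [159.86, 159.86, 180, 180, 180, 180].

INTERFACE

Orientations are given as a 3x3 rotation matrix whose columns are the frame's x, y, z axes.
In Python, from station import r gives the robot as it stands. The module is installed in compiled form; this text tells all that it offers.
- The arm moves only by the tool play_rows, never from a script. Its argument "deltas" is a list of rows, each a list of 7 numbers: the shift along the tool's x, y, z in units of 25 mm (1.0 is 25 mm), then the turn, a rotation vector about the tool's x, y, z in units of 5 degrees (1.0 is 5 degrees), then the finger opening in mm, from 0 to 87. In form: [[tx, ty, tz, wx, wy, wz, fingers], ...]. A call has 1 to 12 rows; each row is the pose to reach, as a shift and turn from the pose commanded when the call began, along the tool's axes at that moment; what a row does not reach only later rows make up. A row lasts 1/10 s, in which the tool goes at most 50 mm and 8.59 degrees, less where a joint would pass 70% of its speed; a pose out of reach is approached as far as the arm can. A call with a gripper value outside its range is refused whole. The fingers move at their own pace and stop on an object; the grip force is fixed at half the most. Time passes only in rows, so rows that repeat a pose let the fingers close. It gives the time, the measured TCP pose, the force and the opening at its end, in the units of the state.
- r.sense(): the state, without advancing time (a new reading comes with each control period).
- r.capture(name): name is "scene" or "side" or "wrist"; returns a dict with "pixels" (400x640x3 uint8, red, green, blue), "camera_matrix" (3x3 intrinsics, pixels), "k1" (the pictures are not rectified: a ray, as slopes to the right and down, at radius r is drawn at 1 + k1 r^2 times it, then the intrinsics apply), "R" (3x3) and "t" (3): a world point X has camera coordinates R X + t; the wrist camera has in their place "T_tool_cam" (4x4, takes a point from camera to tool coordinates, whose origin is the TCP and whose axes are the flange's). Camera axes: x right, y down, z forward; pixel columns grow to the right and rows downward; lengths in m; the calibration is good to about 2 mm. A picture is of the moment at which its call begins: read the wrist's pose just before it. There is no depth.
- r.finish_job(): hands the job in, once; it reports no verdict.
Trained networks look in the newest picture that a camera, given by its name, has taken for a name from the list of things; names that differ only in an ending like _2 or _b are one class to them, and where a whole thing is asked for, a point or a joint stands for the part that bears it (a point fixed in the world has none). Each returns a list of dicts, best first, with "score" (0 to 1); they miss things now and then, are a little off and sometimes report something else, mostly with a low value. They report only what shows in the picture. A call takes as long as a camera call. They do not tell look-alikes from the thing itself.
- r.spot_in(camera, target): "centre" ([x, y, z] in m, in world coordinates, good to about 4 mm: the middle of the surface that is visible of it).
- r.cut_out(camera, target): "region" (400x640 bool, what is visible of it).
The state is a dict: "time_s": time; "joints": joint angles; "joint_velocities": joint speeds; "effort": joint torques, N m; "tcp_pos": TCP position; "ee_rot": TCP orientation; "wrist_force": force on the tool from outside, world axes, zero at the start; "moment": the same for the moment, N m; "gripper_width": opening from 0.0 (shut) to 1.0 (fully open).
Only numpy, scipy, OpenCV 4.12 (cv2) and the standard library are available. Lean on these libraries where they do the work, as an engineer would, in place of code of your own. Each camera call takes 0.05 s, during which the arm holds its last target.

TASK

Slide the contact jaw of the test fixture along its bed until the metal module is held snugly between the jaw and the fixed end stop. Then start the test: press the long bar key on the keypad console firmly, until about 8 N is felt, keep it pressed for about half a second without forcing it, and let go. Leave the small square keys and the loose things on the bench alone.

Things in the scene. Friction and masses are not known exactly. Their poses are not given: they have to be found in the camera images.
- bed: Test fixture, fixed: flat aluminium bed 130 x 320 x 20 mm, long along its own y. Origin: centre of its underside, on the bench. A fixed steel stop block (110 mm along x, top 70 mm above the bench) stands at the +y end; its inner face is at y = +145 mm. Between two low side guides (inner faces at x = +-42 mm, 8 mm high) in the +y half lies the module; the jaw slides from the -y end towards +y.
- jaw (a joint): Position of the grey contact jaw along the bed's +y, in m: its pressing face is at bed y = -0.100 + value. 0 is fully back; with the module tight against the stop the jaw meets it at 0.125; the jaw's own end of travel is 0.134. It starts 40 mm or more short of the module, slides against about 4 N of friction and stays where it is left; pushing the module along adds 1 to 4 N.
- jaw_handle (a point): Centre of the jaw's upright black handle: a plate 50 mm along bed x, 14 mm thick along bed y (grip it across this), and 52 mm tall, spanning 64 to 116 mm above the bench; this point is 90 mm above the bench and 17.5 mm behind the jaw's pressing face. Below the handle is the jaw block, 128 x 35 mm, top 65 mm above the bench, reaching 17.5 mm to either side of the handle's middle plane.
- module_center (a point): Centre of the module: a finned aluminium box 75 (x) x 120 (y) x 35 mm, 0.2 to 0.42 kg, loose on the bed (underside 20 mm, top 55 mm above the bench), its long side along the bed. It starts 10 to 35 mm short of the stop. Tight against the stop, its centre is at bed y = +85 mm.
- start_key: The long white bar key, 100 mm (along its y) x 32 mm, the nearest to the robot on the sloping keypad console. Origin: middle of its top face, about 66 mm above the bench. z: outward normal of the sloping face, which rises away from the robot side by 0.23 rad (13 degrees). The key stands 4 mm proud of the face. It is nearly travelless: stiffness 4 N per mm, bottoms at 2 mm (8 N). The instrument responds to more than 5 N held for 0.3 s; more than 40 N breaks it.
- panel: Keypad console, fixed, 155 x 160 mm, grey with a black sloping top, about 50 mm high at the front and 90 mm at the back. Origin: centre of its underside; the front with the bar key faces its own -x. It stands left or right of the fixture; a similar console with two round dials (not used) stands on the other side.
- square_keys: Row of four white square keys, 22 mm each, on the same slope, 57 mm up-slope of the bar key. Origin: middle of the row, top face. Not to be pressed.
- spare_center (a point): Centre of a second, identical module lying on the bench behind the fixture; leave it alone.
- screwdriver: Screwdriver with black handle, 190 mm long, lying on the bench between the robot and the fixture; leave it alone.
- jar: Pale plastic jar with a screw cap, 64 mm wide, 85 mm high, standing left behind the fixture; leave it alone.
- mug: White mug, 80 mm wide, 90 mm high, standing right behind the fixture; leave it alone.
There are look-alikes about, which are no part of the job. What is shaped like the part that bears module_center but pink or red is not meant.

How it is judged (in metres and radians):
On the way, in this order (a step that is already met when the one before it is completed fails the run):
1. the jaw has been slid up so that the module is held between jaw and stop (value of joint jaw above 0.12 m and y of module_center in the frame of bed above 0.08 m and angle between module_center's own z axis and vertical below 0.1 rad), for 0.2 s.
2. with the module clamped, the bar key is pressed with more than 5 N for 0.3 s (all of step 1 and contact force between start_key and anything else above 5 N), for 0.3 s.
At the end, for the whole second after the job is handed in: The module still lies flat on the bed, within 5 mm of its place against the stop, with the jaw closed on it (jaw joint beyond 0.120, all slack under 5 mm), and the bar key is let go (all of step 1 and z of module_center in the frame of bed below 0.042 m and contact force between start_key and anything else below 0.5 N); the robot touches nothing.
It fails at once if the bar key is pressed with more than 40 N (contact force between start_key and anything else above 40 N).
It fails at once if a square key is pressed (more than 3 N) (contact force between square_keys and anything else above 3 N).
It fails at once if a loose bystander is moved by more than 30 mm (distance of any of spare_center, screwdriver, jar, mug from where it was at the start of the episode above 0.03 m).
It also fails if it takes over 45 s, if anything falls off the work surface, if the arm or the gripper's body presses on something with over 40 N, if the wrist force passes 120 N, or if a joint passes its speed limit or range.

## Working session

There is one attempt and no reset: what is moved stays moved. The work goes in short steps, Python scripts to look and compute and a tool call to move; the robot and the scene stay as the last step left them, time stands still between calls to the robot, and variables do not carry over. Pictures are saved under pics/ and viewed, and the job is handed in when it is done.

Besides the shell and the picture viewer there is one more tool, called after "Emit:" as a command line: name --pt "numbers of a row" for each row, then --argument value for the rest. play_rows: Moves the arm, as the interface text tells. Its arguments: {"type":"object","properties":{"deltas":{"type":"array","items":{"type":"array","items":{"type":"number"}}}},"required":["deltas"]}

```bash
mkdir -p pics
python3 - <<'E'
from station import r
import cv2
s=r.sense();print(s, r.pinch_z)
for n in ["scene","side","wrist"]:
    c=r.capture(n); cv2.imwrite(f"pics/{n}0.png",c["pixels"][:,:,::-1])
    for t in ["bed","jaw","jaw_handle","module_center","start_key","panel","square_keys","spare_center","screwdriver"]:
        try:
            print(n,t,[(round(d["score"],2),[round(float(x),3) for x in d["centre"]]) for d in r.spot_in(n,t)])
        except Exception as e: print(n,t,e)
E
```

```text
{'time_s': 0.0, 'joints': array([ 1.48154704e+01,  2.20904509e+01,  3.82380442e-01, -2.89556076e-02,
       -6.84125924e+01, -1.48156815e+01]), 'joint_velocities': array([ 0.0737483 , -0.04166085, -0.04267321,  0.08015784,  0.06534604,
        0.10080737]), 'effort': array([ 5.69075401e-04, -3.90661991e+01,  1.87403029e+01,  4.22001421e+00,
        1.09914420e-02, -1.81494070e-04]), 'tcp_pos': array([6.24409052e-01, 1.00067139e-05, 2.21480736e-01]), 'ee_rot': array([[-1.90024106e-04, -9.99997658e-01, -2.15606761e-03],
       [-9.99999978e-01,  1.90206084e-04, -8.41977139e-05],
       [ 8.46076139e-05,  2.15605157e-03, -9.99997672e-01]]), 'wrist_force': array([-0.0893579 , -0.16359813,  0.23284497]), 'moment': array([ 0.03825797, -0.01355833, -0.01806736]), 'gripper_width': 1.0060324520182395} 0.0187
scene bed [(0.61, [0.631, -0.072, 0.022])]
scene jaw []
scene jaw_handle [(0.71, [0.629, -0.113, 0.064])]
scene module_center [(0.93, [0.819, -0.089, 0.03]), (0.91, [0.601, 0.028, 0.047]), (0.77, [0.446, -0.171, 0.028])]
scene start_key [(0.63, [0.517, -0.321, 0.068]), (0.49, [0.816, 0.07
[... 606 characters left out ...]
0.72, [0.51, -0.329, 0.066])]
side square_keys [(0.7, [0.569, -0.348, 0.079]), (0.6, [0.591, 0.011, 0.049])]
side spare_center [(0.89, [0.808, 0.058, 0.028])]
side screwdriver [(0.77, [0.419, 0.009, 0.022])]
wrist bed [(0.69, [0.606, -0.098, 0.019])]
wrist jaw [(0.75, [0.607, -0.118, 0.07])]
wrist jaw_handle [(0.56, [0.608, -0.118, 0.063])]
wrist module_center [(0.86, [0.806, -0.093, 0.03]), (0.84, [0.396, -0.147, 0.033]), (0.76, [0.588, 0.02, 0.047])]
wrist start_key [(0.4, [0.606, -0.116, 0.068])]
wrist panel [(0.59, [0.605, -0.113, 0.067])]
wrist square_keys [(0.5, [0.606, -0.122, 0.065])]
wrist spare_center [(0.89, [0.794, 0.049, 0.025])]
wrist screwdriver [(0.72, [0.416, 0.008, 0.027])]
```

View pics/scene0.png

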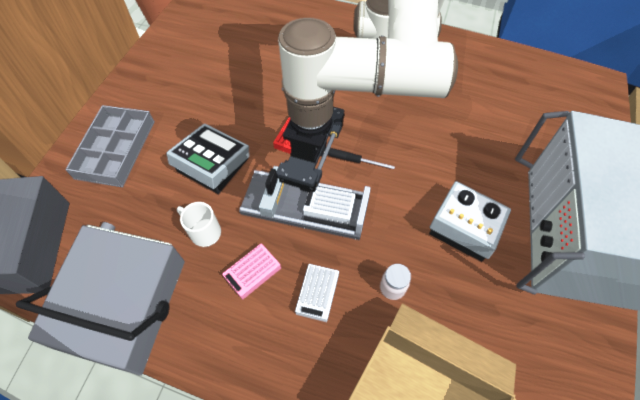

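View pics/side0.png

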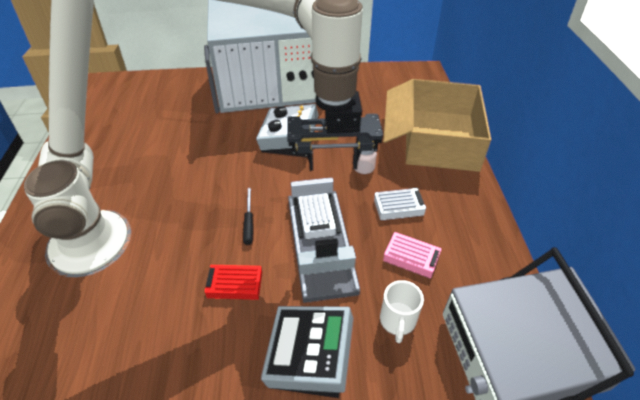

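View pics/wrist0.png

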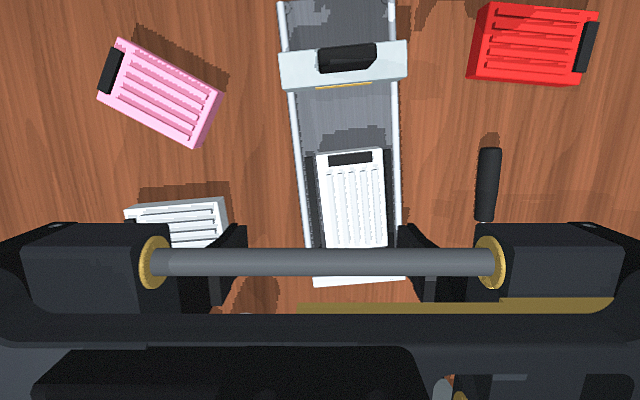

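The scene picture shows the fixture at about (305,203) with its stop to the right, and the keypad console at (208,155). The jar is at (396,282) and the mug at (200,222). There are four module shapes:
- The white one on the bed at (330,203) is the one meant.
- The white one on the bench at (318,292) is the spare.
- The pink one at (252,270) is a look-alike.
- The red one at about (290,135) is a look-alike.

I'll enlarge the views to measure.

```bash
cat > h.py <<'E'
import numpy as np, cv2
from station import r
def cam(n):
    s=r.sense(); c=r.capture(n)
    if n=="wrist":
        T=np.eye(4);T[:3,:3]=s["ee_rot"];T[:3,3]=s["tcp_pos"]
        W=T@np.array(c["T_tool_cam"]); c["R"]=W[:3,:3].T; c["t"]=-W[:3,:3].T@W[:3,3]
    return c
def ray(c,u,v):
    K=np.array(c["camera_matrix"]); d=np.array([(u-K[0,2])/K[0,0],(v-K[1,2])/K[1,1]]); p=d.copy()
    for _ in range(30): p=d/(1+c["k1"]*(p@p))
    R=np.array(c["R"]);return -R.T@np.array(c["t"]), R.T@np.array([p[0],p[1],1])
def onz(c,u,v,z):
    o,d=ray(c,u,v); return o+d*(z-o[2])/d[2]
def proj(c,X):
    p=np.array(c["R"])@np.array(X)+np.array(c["t"]); x=p[:2]/p[2]; x=x*(1+c["k1"]*(x@x)); K=np.array(c["camera_matrix"]); return np.array([K[0,0]*x[0]+K[0,2],K[1,1]*x[1]+K[1,2]])
def crop(c,u0,v0,u1,v1,f,name):
    im=cv2.resize(c["pixels"][v0:v1,u0:u1,::-1],None,fx=f,fy=f,interpolation=cv2.INTER_CUBIC); cv2.imwrite("pics/"+name,im)
E
python3 - <<'E'
from h import *
c=cam("side"); crop(c,260,170,390,400,4,"s1.png"); crop(c,260,170,390,310,4,"s1.png"); crop(c,250,295,370,400,5,"s2.png")
c=cam("wrist"); crop(c,260,0,420,290,2,"w1.png"); im=cv2.imread("pics/w1.png")
E
```

```text
(no output)
```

View pics/s1.png

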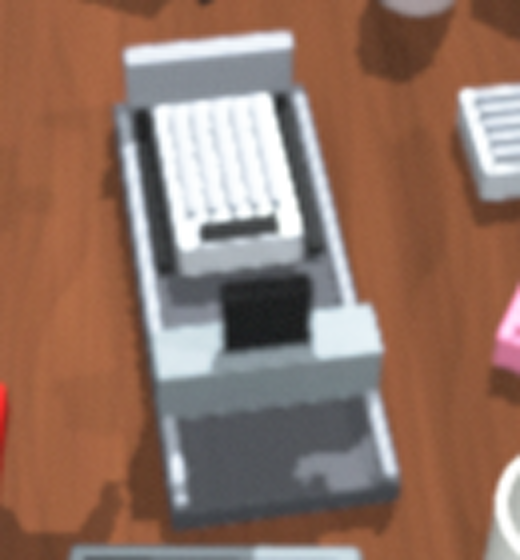

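View pics/s2.png

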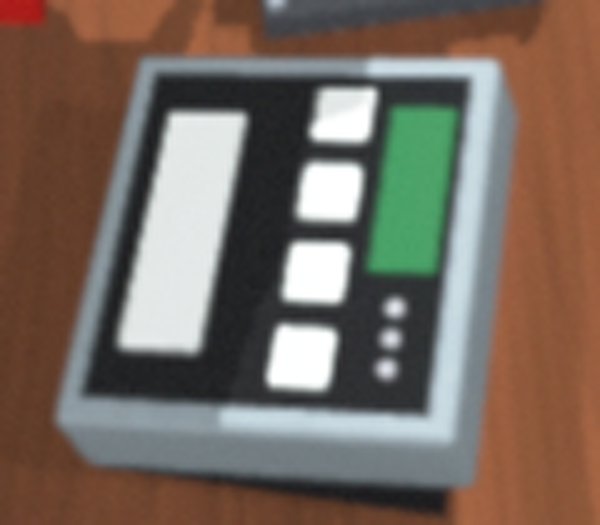

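View pics/w1.png

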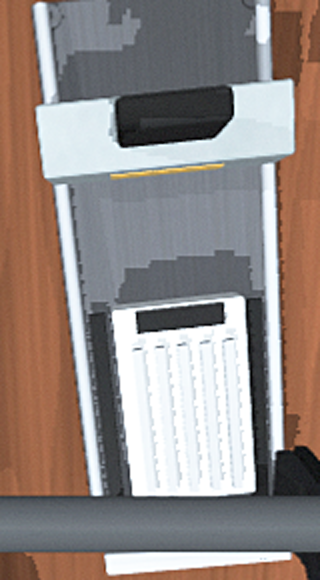

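Run:
```python
from h import *
np.set_printoptions(precision=4,suppress=True)
c=cam("side")
def S(x,y,z,n): print(n,onz(c,260+x/4,170+y/4,z))
S(125,52,.07,"stop far L");S(292,36,.07,"stop far R");S(127,66,.07,"stop inner L");S(292,53,.07,"stop inner R")
S(152,345,.065,"jaw +y L");S(372,303,.065,"jaw +y R");S(158,380,.065,"jaw -y L");S(380,345,.065,"jaw -y R")
S(222,283,.116,"h +y L");S(307,277,.116,"h+yR");S(175,518,.0,"bed -y L");S(398,490,.0,"bed -y R")
S(155,105,.055,"mod");S(268,94,.055,"mod");S(180,248,.055,"mod");S(300,235,.055,"mod")
def P(x,y,z,n): print(n,onz(c,250+x/5,295+y/5,z))
for a in [(167,112),(247,112),(200,352),(118,348)]: P(*a,.066,"key")
for a in [(344,114),(330,193),(316,272),(302,357)]: P(*a,.0785,"sq")
for a in [(145,60),(500,60)]: P(*a,.07,"panel back/top")
c=cam("wrist")
def W(x,y,z,n): print("w",n,onz(c,260+x/2,y/2,z))
W(37,107,.065,"jaw -y");W(292,80,.065,"jaw -y");W(45,183,.065,"jaw+y");W(294,153,.065,"jaw +y")
W(113,310,.055,"mod");W(243,297,.055,"mod");W(107,572,.07,"stop far");W(290,556,.07,"stop far")
W(117,97,.116,"handle -y");W(232,87,.116,"handle -y");W(120,147,.065,"handle base +y")
W(60,185,.02,"");
```

```text
stop far L [0.5285 0.1093 0.07  ]
stop far R [0.6381 0.1181 0.07  ]
stop inner L [0.5297 0.0963 0.07  ]
stop inner R [0.6369 0.1022 0.07  ]
jaw +y L [ 0.5408 -0.1227  0.065 ]
jaw +y R [ 0.6678 -0.1002  0.065 ]
jaw -y L [ 0.5435 -0.1468  0.065 ]
jaw -y R [ 0.6692 -0.1302  0.065 ]
h +y L [ 0.5808 -0.1207  0.116 ]
h+yR [ 0.6274 -0.1192  0.116 ]
bed -y L [ 0.5495 -0.1963 -0.    ]
bed -y R [ 0.6773 -0.1855  0.    ]
mod [0.5467 0.0748 0.055 ]
mod [0.62   0.0805 0.055 ]
mod [ 0.5589 -0.0448  0.055 ]
mod [ 0.6313 -0.0388  0.055 ]
key [ 0.5076 -0.275   0.066 ]
key [ 0.54   -0.2768  0.066 ]
key [ 0.5196 -0.3769  0.066 ]
key [ 0.4887 -0.3737  0.066 ]
sq [ 0.5789 -0.2867  0.0785]
sq [ 0.5716 -0.3206  0.0785]
sq [ 0.5646 -0.353   0.0785]
sq [ 0.5579 -0.3863  0.0785]
panel back/top [ 0.4989 -0.2529  0.07  ]
panel back/top [ 0.6444 -0.2613  0.07  ]
w jaw -y [ 0.6677 -0.1306  0.065 ]
w jaw -y [ 0.543  -0.1427  0.065 ]
w jaw+y [ 0.665  -0.0951  0.065 ]
w jaw +y [ 0.5397 -0.1093  0.065 ]
w mod [ 0.631  -0.0297  0.055 ]
w mod [ 0.5598 -0.0367  0.055 ]
w stop far [0.6352 0.1231 0.07  ]
w stop far [0.5276 0.1127 0.07  ]
w handle -y [ 0.6279 -0.1244  0.116 ]
w handle -y [ 0.5807 -0.1282  0.116 ]
w handle base +y [ 0.6269 -0.1122  0.065 ]
w  [ 0.6619 -0.0978  0.02  ]
```

Emit:
play_rows --pt "0.5 0.08 0.1 0 0 1.7 87" --pt "1.0 0.16 0.3 0 0 3.4 87" --pt "1.5 0.24 0.4 0 0 5.1 87" --pt "2.0 0.33 0.6 0 0 6.8 87" --pt "2.5 0.41 0.7 0 0 8.5 87" --pt "3.0 0.5 0.8 0 0 10.2 87" --pt "3.5 0.58 0.9 0 0 11.9 87" --pt "4.0 0.66 1.0 0 0 13.6 87" --pt "4.5 0.74 1.1 0 0 15.3 87" --pt "4.88 0.82 1.2 0 0 17 87" --pt "4.88 0.82 1.2 0 0 17 87"

```text
time_s: 2.8
tcp_pos: [0.604, -0.1229, 0.1921]
ee_rot: [[-0.996, -0.086, -0.001], [-0.086, 0.996, 0.0], [0.001, 0.0, -1.0]]
wrist_force: [0.3, 0.7, 0.5]
gripper_width: 0.999
```

Run:
```python
from h import *
np.set_printoptions(precision=4,suppress=True)
s=r.sense();print(s["tcp_pos"],s["ee_rot"],s["joints"],s["wrist_force"])
for n in ["wrist","side"]:
    c=cam(n); 
    cv2.imwrite(f"pics/{n}2.png",c["pixels"][:,:,::-1])
    print(n,"tcp",proj(c,s["tcp_pos"]),"handle",proj(c,[.6045,-.122,.116]))
```

```text
[ 0.604  -0.1229  0.1921] [[-0.9963 -0.0858 -0.001 ]
 [-0.0858  0.9963  0.    ]
 [ 0.001   0.0001 -1.    ]] [  3.5219  22.4815  -3.3745  -0.0043 -64.1988 -88.5997] [0.3299 0.6886 0.5162]
wrist tcp [321.2897 240.2497] handle [322.4561 204.9134]
side tcp [326.501  218.0883] handle [326.3817 240.7423]
```

View pics/wrist2.png

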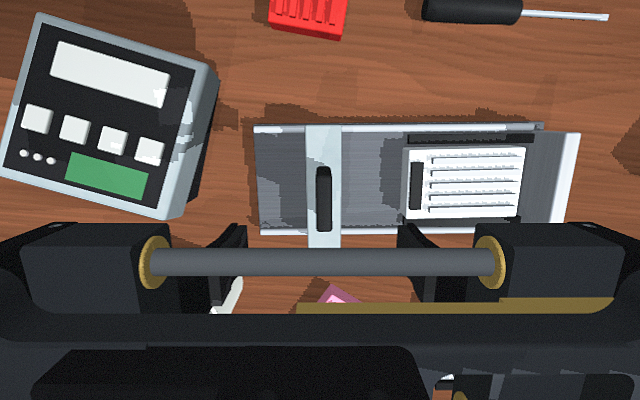

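View pics/side2.png

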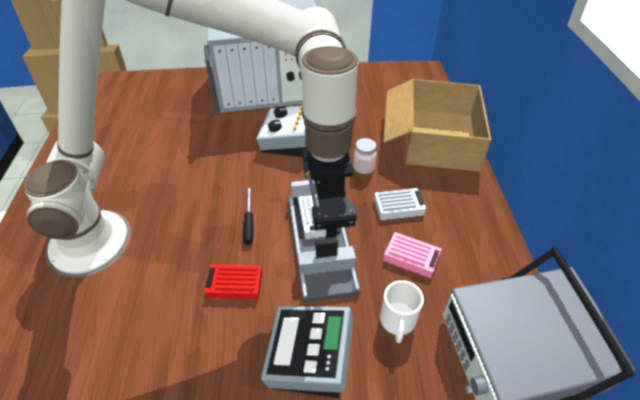

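Wrist view: the handle's top is at (323,200), where I predicted it (322,205), and the bed lies level in the picture. The keypad's bar key is at (110,75). I'll cross-check the key from this view.

Run:
```python
from h import *
np.set_printoptions(precision=4,suppress=True)
c=cam("wrist"); crop(c,0,0,200,200,4,"w3.png"); crop(c,0,10,200,160,4,"w3.png")
for z in (.066,):
  for m in ((58,41),(171,78),(163,107),(50,73)): print(onz(c,*m,z))
print(proj(c,[.514,-.3256,.066]))
print(r.spot_in("wrist","start_key"),r.spot_in("wrist","square_keys"))
```

```text
[ 0.4905 -0.3658  0.066 ]
[ 0.5127 -0.2672  0.066 ]
[ 0.5387 -0.2755  0.066 ]
[ 0.5179 -0.3765  0.066 ]
[106.2201  73.564 ]
[{'centre': [0.5129, -0.3232, 0.0716], 'score': 0.97}] [{'centre': [0.5684, -0.3421, 0.077], 'score': 0.58}]
```

View pics/w3.png

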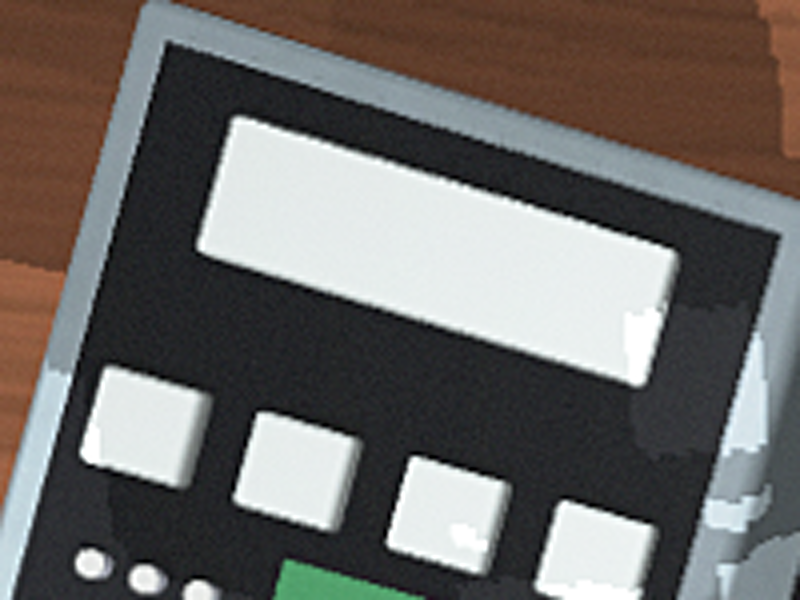

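Emit:
play_rows --pt "0 0 1 0 0 0 87" --pt "0 0 2 0 0 0 87" --pt "0 0 3 0 0 0 87" --pt "0 0 4 0 0 0 87" --pt "0 0 4.6 0 0 0 87" --pt "0 0 4.6 0 0 0 87"

```text
time_s: 3.65
tcp_pos: [0.6029, -0.1214, 0.0751]
ee_rot: [[-0.996, -0.088, -0.005], [-0.088, 0.996, 0.0], [0.005, 0.001, -1.0]]
wrist_force: [-0.1, -0.1, 0.5]
gripper_width: 1.004
```

The bar key reads (0.515, -0.321) from this view and (0.514, -0.326) from the side, so the two agree. The square keys lie up-slope at crop (145..600, 425..550). Next I close on the handle.

Emit:
play_rows --pt "0 0 0 0 0 0 40" --pt "0 0 0 0 0 0 10" --pt "0 0 0 0 0 0 5" --pt "0 0 0 0 0 0 5" --pt "0 0 0 0 0 0 5" --pt "0 0 0 0 0 0 5" --pt "0 0 0 0 0 0 5" --pt "0 0 0 0 0 0 5" --pt "0 0 0 0 0 0 5" --pt "0 0 0 0 0 0 5"

```text
time_s: 4.65
tcp_pos: [0.6045, -0.1219, 0.0775]
ee_rot: [[-0.996, -0.087, -0.0], [-0.087, 0.996, 0.0], [0.0, 0.0, -1.0]]
wrist_force: [0.7, 3.8, 1.6]
gripper_width: 0.171
```

It stopped at 14.9 mm, so the handle is gripped. Next I slide along the tool's +y.

Emit:
play_rows --pt "0 0.2 0 0 0 0 5" --pt "0 0.45 0 0 0 0 5" --pt "0 0.7 0 0 0 0 5" --pt "0 0.95 0 0 0 0 5" --pt "0 1.2 0 0 0 0 5" --pt "0 1.45 0 0 0 0 5" --pt "0 1.7 0 0 0 0 5" --pt "0 1.9 0 0 0 0 5" --pt "0 2.1 0 0 0 0 5" --pt "0 2.3 0 0 0 0 5" --pt "0 2.5 0 0 0 0 5" --pt "0 2.5 0 0 0 0 5"

```text
time_s: 5.85
tcp_pos: [0.5984, -0.0587, 0.0775]
ee_rot: [[-0.996, -0.088, -0.001], [-0.088, 0.996, 0.001], [0.001, 0.001, -1.0]]
wrist_force: [-2.3, -0.4, 1.1]
gripper_width: 0.16
```

Emit:
play_rows --pt "0 0.12 0 0 0 0 5" --pt "0 0.24 0 0 0 0 5" --pt "0 0.36 0 0 0 0 5" --pt "0 0.48 0 0 0 0 5" --pt "0 0.6 0 0 0 0 5" --pt "0 0.68 0 0 0 0 5"

```text
time_s: 6.45
tcp_pos: [0.5969, -0.0432, 0.0775]
ee_rot: [[-0.996, -0.087, -0.002], [-0.087, 0.996, -0.001], [0.002, -0.001, -1.0]]
wrist_force: [-2.9, -5.3, 1.7]
gripper_width: 0.159
```

Run:
```python
from h import *
np.set_printoptions(precision=4,suppress=True)
s=r.sense();print(s["time_s"],s["tcp_pos"],s["wrist_force"])
c=cam("wrist");cv2.imwrite("pics/wrist4.png",c["pixels"][:,:,::-1])
c=cam("side");crop(c,260,150,400,310,4,"side4.png")
```

```text
6.45 [ 0.5969 -0.0432  0.0775] [-2.9027 -5.3232  1.7222]
```

View pics/wrist4.png

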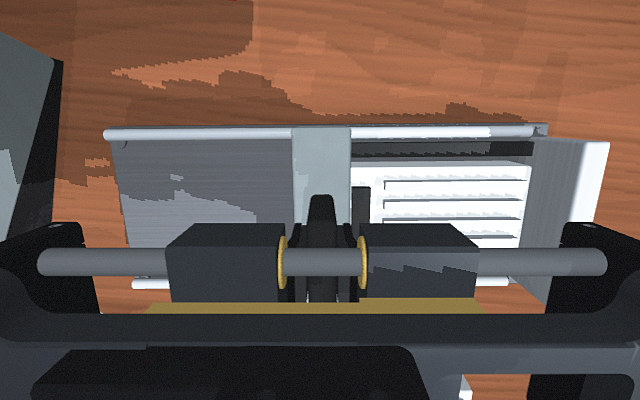

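The jaw front (x≈350) is against the module, and the module's far end (x≈530) is near the stop. I'll creep on and watch the force.

Emit:
play_rows --pt "0 0.06 0 0 0 0 5" --pt "0 0.12 0 0 0 0 5" --pt "0 0.18 0 0 0 0 5" --pt "0 0.2 0 0 0 0 5"

```text
time_s: 6.95
tcp_pos: [0.5964, -0.0383, 0.0775]
ee_rot: [[-0.996, -0.087, -0.002], [-0.087, 0.996, -0.001], [0.002, -0.001, -1.0]]
wrist_force: [-2.6, -5.5, 0.2]
gripper_width: 0.157
```

Emit:
play_rows --pt "0 0.04 0 0 0 0 5" --pt "0 0.08 0 0 0 0 5" --pt "0 0.08 0 0 0 0 5"

```text
time_s: 7.25
tcp_pos: [0.5962, -0.0363, 0.0775]
ee_rot: [[-0.996, -0.087, -0.002], [-0.087, 0.996, -0.001], [0.002, -0.0, -1.0]]
wrist_force: [-2.2, -5.1, 2.1]
gripper_width: 0.157
```

Emit:
play_rows --pt "0 0.04 0 0 0 0 5" --pt "0 0.08 0 0 0 0 5" --pt "0 0.08 0 0 0 0 5"

```text
time_s: 7.55
tcp_pos: [0.5961, -0.0343, 0.0775]
ee_rot: [[-0.996, -0.087, -0.002], [-0.087, 0.996, -0.001], [0.002, -0.0, -1.0]]
wrist_force: [-2.9, -5.5, 0.9]
gripper_width: 0.16
```

Emit:
play_rows --pt "0 0.04 0 0 0 0 5" --pt "0 0.08 0 0 0 0 5" --pt "0 0.08 0 0 0 0 5"

```text
time_s: 7.85
tcp_pos: [0.5958, -0.0323, 0.0775]
ee_rot: [[-0.996, -0.087, -0.002], [-0.087, 0.996, -0.001], [0.002, -0.0, -1.0]]
wrist_force: [-2.3, -4.7, 0.6]
gripper_width: 0.156
```

Run:
```python
from h import *
s=r.sense();print(s["time_s"],s["tcp_pos"],s["wrist_force"])
c=cam("wrist");crop(c,280,110,630,300,2,"wrist5.png")
```

```text
7.85 [ 0.5958397  -0.03231146  0.07746404] [-2.29694138 -4.73974532  0.59210738]
```

View pics/wrist5.png

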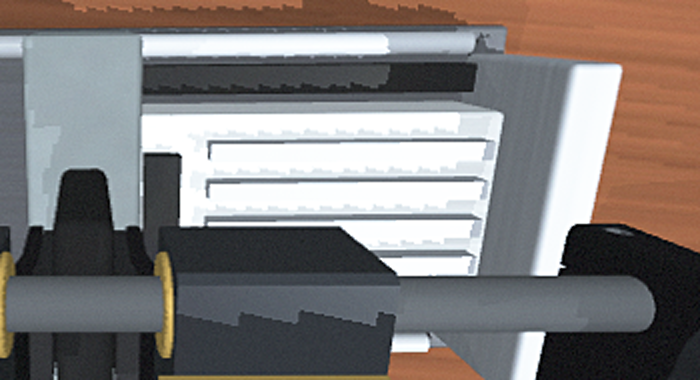

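Emit:
play_rows --pt "0 0.04 0 0 0 0 5" --pt "0 0.08 0 0 0 0 5" --pt "0 0.08 0 0 0 0 5"

```text
time_s: 8.2
tcp_pos: [0.5958, -0.0314, 0.0775]
ee_rot: [[-0.996, -0.087, -0.002], [-0.087, 0.996, -0.002], [0.002, -0.002, -1.0]]
wrist_force: [-2.0, -9.0, 0.4]
gripper_width: 0.162
```

Emit:
play_rows --pt "0 0.04 0 0 0 0 5" --pt "0 0.08 0 0 0 0 5" --pt "0 0.08 0 0 0 0 5"

```text
time_s: 8.5
tcp_pos: [0.5958, -0.0313, 0.0775]
ee_rot: [[-0.996, -0.086, -0.002], [-0.086, 0.996, -0.004], [0.002, -0.004, -1.0]]
wrist_force: [0.4, -15.4, -0.3]
gripper_width: 0.161
```

The force rose to 15 N with no more travel, so the module is tight against the stop. I'll relax the command a little, release and lift.

Emit:
play_rows --pt "0 0 0 0 0 0 5" --pt "0 -0.1 0 0 0 0 5" --pt "0 -0.1 0 0 0 0 25" --pt "0 -0.1 0 0 0 0 50" --pt "0 -0.1 0 0 0 0 50" --pt "0 -0.1 0 0 0 0 50" --pt "0 -0.1 0 0 0 0 50"

```text
time_s: 9.2
tcp_pos: [0.5968, -0.0298, 0.0776]
ee_rot: [[-0.996, -0.088, 0.001], [-0.088, 0.996, 0.0], [-0.001, 0.0, -1.0]]
wrist_force: [0.4, 0.4, 0.9]
gripper_width: 0.519
```

Emit:
play_rows --pt "0 0 -0.5 0 0 0 50" --pt "0 0 -1.5 0 0 0 50" --pt "0 0 -2.5 0 0 0 50" --pt "0 0 -3.5 0 0 0 50" --pt "0 0 -4.5 0 0 0 50" --pt "0 0 -4.5 0 0 0 30"

```text
time_s: 9.8
tcp_pos: [0.599, -0.0302, 0.1955]
ee_rot: [[-0.996, -0.088, 0.01], [-0.088, 0.996, 0.001], [-0.01, -0.0, -1.0]]
wrist_force: [0.2, -0.0, 1.1]
gripper_width: 0.543
```

Run:
```python
from h import *
np.set_printoptions(precision=4,suppress=True)
s=r.sense();print(s["time_s"],s["tcp_pos"],s["wrist_force"],s["ee_rot"],s["joints"])
c=cam("wrist");crop(c,230,100,630,300,2,"wrist6.png")
c=cam("side");crop(c,260,150,400,310,4,"side6.png")
```

```text
9.8 [ 0.599  -0.0302  0.1955] [ 0.2021 -0.0142  1.0836] [[-0.9961 -0.088   0.0099]
 [-0.0879  0.9961  0.0007]
 [-0.0099 -0.0002 -1.    ]] [ 12.6142  20.4537  -6.0486   0.0958 -62.9364 -97.6115]
```

View pics/wrist6.png

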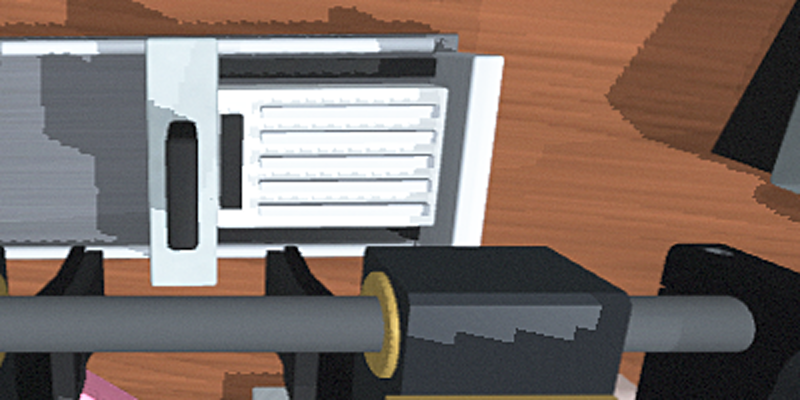

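View pics/side6.png

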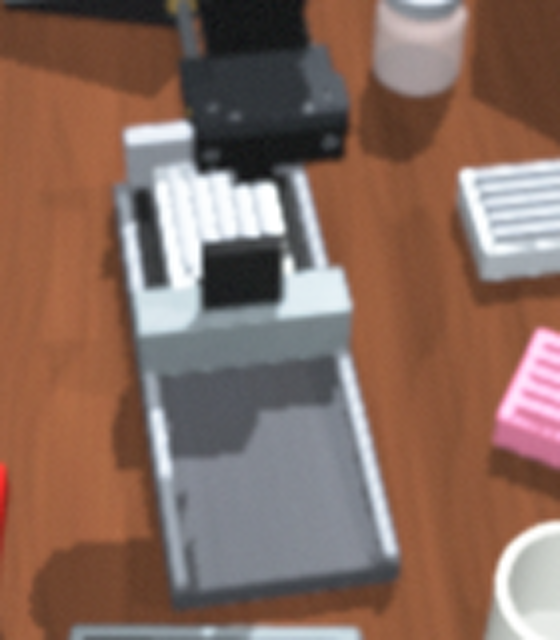

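Run:
```python
from h import *
np.set_printoptions(precision=4,suppress=True)
c=cam("wrist")
y=np.array([-.087,.996,0])
for n,x,v,z in [("mod end",447,90,.055),("mod end",434,228,.055),("stop in",474,57,.07),("stop in",454,245,.07),("stop out",504,57,.07),("jaw front",217,40,.065),("jaw front",217,283,.065),("jaw back",147,40,.065),("mod start",218,90,.055),("mod start",218,222,.055)]:
    p=onz(c,230+x/2,100+v/2,z); print(n,p,p@y)
crop(c,400,100,500,240,5,"w7.png")
```

```text
mod end [0.5423 0.0963 0.055 ] 0.04875591654581948
mod end [0.6136 0.1037 0.055 ] 0.049884508979719855
stop in [0.5256 0.0992 0.07  ] 0.05304563440834285
stop in [0.6172 0.1084 0.07  ] 0.05427504290400161
stop out [0.5243 0.1131 0.07  ] 0.0669834189606616
jaw front [ 0.5283 -0.02    0.065 ] -0.06584840008362632
jaw front [ 0.65   -0.0077  0.065 ] -0.06422339413596727
jaw back [ 0.5311 -0.0526  0.065 ] -0.09856868791511675
mod start [ 0.5521 -0.0165  0.055 ] -0.06448801675468041
mod start [ 0.62   -0.0097  0.055 ] -0.06355229998422009
```

View pics/w7.png

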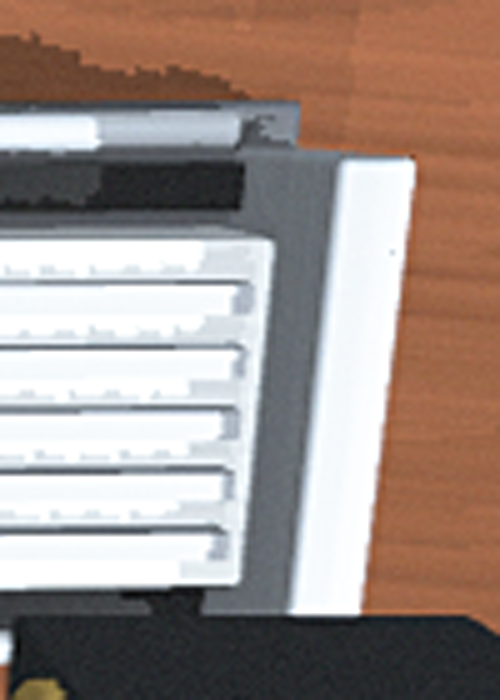

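The jaw-to-stop gap measures 118.7 mm against the expected 120 mm, so the module is clamped. Next I work out the move to the bar key.

```bash
cat > k.py <<'E'
from h import *
from scipy.spatial.transform import Rotation as Ro
np.set_printoptions(precision=4,suppress=True)
s=r.sense();R=s["ee_rot"];p=s["tcp_pos"];print(s["time_s"],p,s["wrist_force"])
a=np.radians(-11.5);px=np.array([np.cos(a),np.sin(a),0]);py=np.array([-np.sin(a),np.cos(a),0])
n=-np.sin(.23)*px+np.cos(.23)*np.array([0,0,1]);z=-n;x=np.cross(py,z);Rt=np.c_[x,py,z]
K=np.array([.5145,-.3235,.066])
for h in (.1,.06,.02,0):
    print(h,"shift",R.T@(K+n*h-p)/.025,"turn",Ro.from_matrix(R.T@Rt).as_rotvec(degrees=True)/5)
print("key in tool", "lat", R.T@(K-p))
E
python3 k.py
```

```text
9.95 [ 0.596  -0.0302  0.19  ] [ 0.696 -0.302 -1.499]
0.1 shift [  5.142  -11.1444   1.0613] turn [ 0.3841 -2.621   3.2821]
0.06 shift [  4.7918 -11.2486   2.619 ] turn [ 0.3841 -2.621   3.2821]
0.02 shift [  4.4416 -11.3529   4.1768] turn [ 0.3841 -2.621   3.2821]
0 shift [  4.2665 -11.405    4.9556] turn [ 0.3841 -2.621   3.2821]
key in tool lat [ 0.1067 -0.2851  0.1239]
```

Emit:
play_rows --pt "0.4 -1.0 0.0 0 0 0.3 0" --pt "0.9 -2.2 0.1 0.05 -0.3 0.7 0" --pt "1.5 -3.5 0.2 0.1 -0.6 1.1 0" --pt "2.1 -4.8 0.3 0.15 -1.0 1.5 0" --pt "2.7 -6.1 0.4 0.2 -1.4 1.9 0" --pt "3.3 -7.4 0.5 0.25 -1.8 2.3 0" --pt "3.9 -8.7 0.6 0.3 -2.2 2.7 0" --pt "4.5 -9.9 0.8 0.35 -2.5 3.1 0" --pt "5.0 -10.8 0.9 0.38 -2.62 3.28 0" --pt "5.14 -11.14 1.06 0.38 -2.62 3.28 0" --pt "4.79 -11.25 2.6 0.38 -2.62 3.28 0" --pt "4.79 -11.25 2.6 0.38 -2.62 3.28 0"

```text
time_s: 11.15
tcp_pos: [0.4988, -0.3196, 0.1194]
ee_rot: [[-0.956, 0.2, 0.214], [0.196, 0.98, -0.041], [-0.218, 0.003, -0.976]]
wrist_force: [-1.4, 0.3, -0.7]
gripper_width: 0.007
```

```bash
cat >> k.py <<'E'
c=cam("side");crop(c,220,240,400,400,4,"side8.png"); 
c=cam("scene");crop(c,130,80,330,240,4,"scene8.png");print(proj(c,p),proj(c,K))
E
python3 k.py
```

```text
11.15 [ 0.4988 -0.3196  0.1194] [-1.3532  0.3252 -0.6877]
0.1 shift [-0.1242 -0.0231 -1.7739] turn [ 0.028  -0.1225 -0.0169]
0.06 shift [-0.1413 -0.027  -0.174 ] turn [ 0.028  -0.1225 -0.0169]
0.02 shift [-0.1584 -0.0309  1.4259] turn [ 0.028  -0.1225 -0.0169]
0 shift [-0.1669 -0.0328  2.2258] turn [ 0.028  -0.1225 -0.0169]
key in tool lat [-0.0042 -0.0008  0.0556]
[217.0548 123.591 ] [217.4072 140.1416]
```

View pics/side8.png

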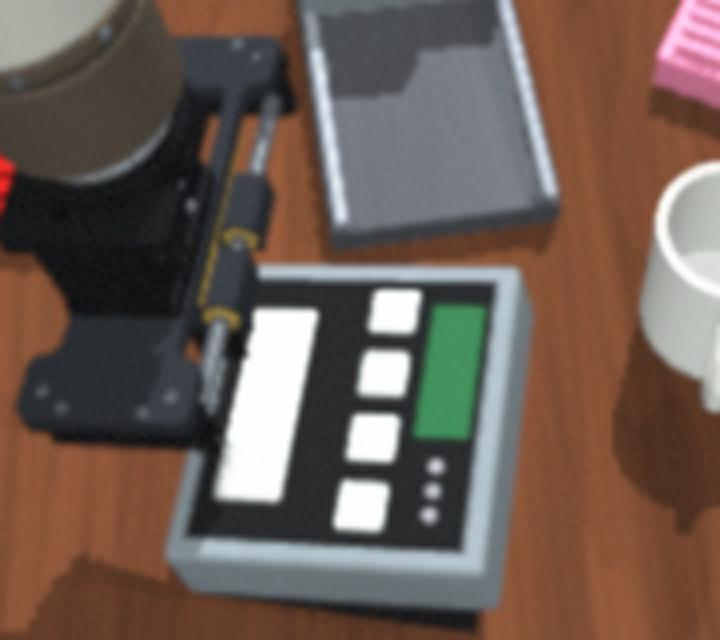

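View pics/scene8.png

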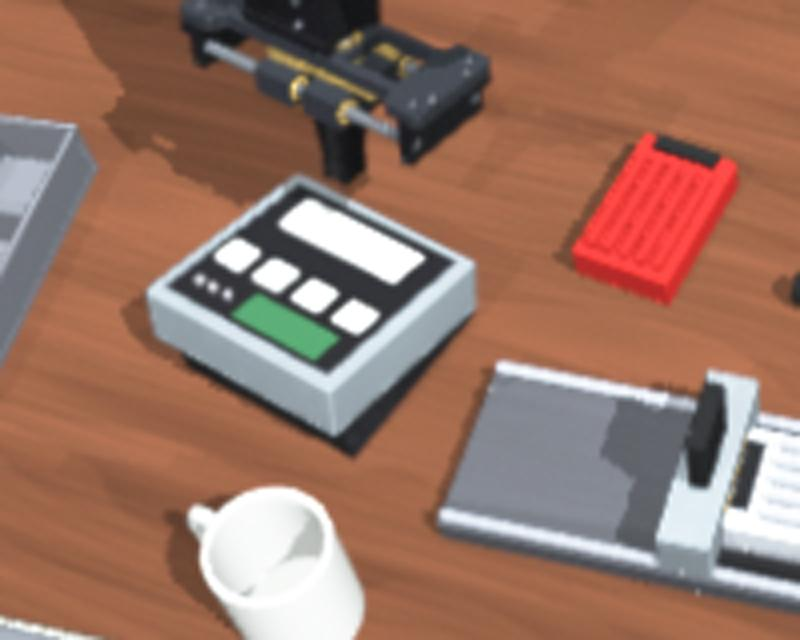

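The fingertips show at (343,180), as projected, and the bar key is at (350,240) straight along the tool axis. I descend to about 10 mm off it.

Emit:
play_rows --pt "-0.08 0 0.4 0 -0.1 0 0" --pt "-0.15 0 0.8 0 -0.1 0 0" --pt "-0.15 0 1.2 0 -0.1 0 0" --pt "-0.15 0 1.5 0 -0.1 0 0" --pt "-0.15 0 1.7 0 -0.1 0 0" --pt "-0.15 0 1.7 0 -0.1 0 0" --pt "-0.15 0 1.7 0 -0.1 0 0"

```text
time_s: 11.95
tcp_pos: [0.5148, -0.3237, 0.0845]
ee_rot: [[-0.952, 0.199, 0.232], [0.193, 0.98, -0.047], [-0.237, -0.0, -0.972]]
wrist_force: [-0.1, 0.1, -0.4]
gripper_width: 0.007
```

```bash
python3 k.py
```

```text
11.95 [ 0.5148 -0.3237  0.0845] [-0.0955  0.1123 -0.409 ]
0.1 shift [ 0.1537  0.0038 -3.2832] turn [-0.0008  0.1023  0.0071]
0.06 shift [ 0.168   0.004  -1.6833] turn [-0.0008  0.1023  0.0071]
0.02 shift [ 0.1823  0.0041 -0.0833] turn [-0.0008  0.1023  0.0071]
0 shift [0.1894 0.0041 0.7166] turn [-0.0008  0.1023  0.0071]
key in tool lat [0.0047 0.0001 0.0179]
[215.827  135.9811] [217.4072 140.1416]
```

View pics/scene8.png

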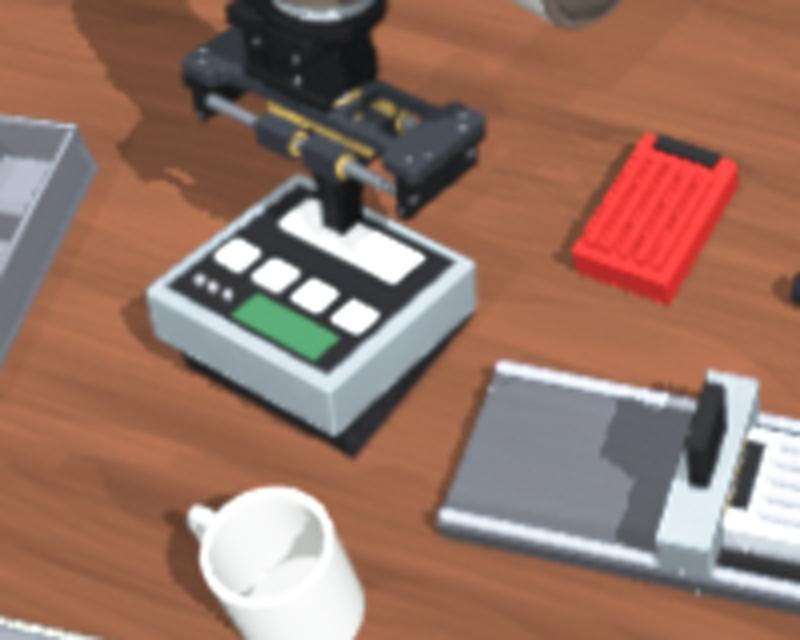

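Emit:
play_rows --pt "0.1 0 0.2 0 0.1 0 0" --pt "0.19 0 0.4 0 0.1 0 0" --pt "0.19 0 0.5 0 0.1 0 0" --pt "0.19 0 0.5 0 0.1 0 0" --pt "0.19 0 0.5 0 0.1 0 0"

```text
time_s: 12.55
tcp_pos: [0.5132, -0.3233, 0.0711]
ee_rot: [[-0.954, 0.199, 0.223], [0.194, 0.98, -0.045], [-0.228, -0.0, -0.974]]
wrist_force: [0.2, 0.1, -0.5]
gripper_width: 0.008
```

Emit:
play_rows --pt "0 0 0.06 0 0 0 0" --pt "0 0 0.12 0 0 0 0" --pt "0 0 0.12 0 0 0 0"

```text
time_s: 12.85
tcp_pos: [0.5137, -0.3234, 0.0681]
ee_rot: [[-0.954, 0.199, 0.223], [0.194, 0.98, -0.045], [-0.228, -0.0, -0.974]]
wrist_force: [0.0, -0.7, -0.5]
gripper_width: 0.004
```

```bash
python3 k.py
```

```text
12.85 [ 0.5137 -0.3234  0.0681] [ 0.0326 -0.7153 -0.4539]
0.1 shift [-0.0103  0.002  -3.9093] turn [ 0.001  -0.0003  0.0047]
0.06 shift [-0.0104  0.0019 -2.3093] turn [ 0.001  -0.0003  0.0047]
0.02 shift [-0.0104  0.0017 -0.7093] turn [ 0.001  -0.0003  0.0047]
0 shift [-0.0104  0.0017  0.0907] turn [ 0.001  -0.0003  0.0047]
key in tool lat [-0.0003  0.      0.0023]
[217.3997 139.4559] [217.4072 140.1416]
```

Next I creep in 1 mm steps until I feel contact.

Emit:
play_rows --pt "0 0 0.04 0 0 0 0" --pt "0 0 0.08 0 0 0 0" --pt "0 0 0.08 0 0 0 0"

```text
time_s: 13.25
tcp_pos: [0.5143, -0.3236, 0.0667]
ee_rot: [[-0.954, 0.199, 0.224], [0.193, 0.98, -0.046], [-0.228, -0.0, -0.974]]
wrist_force: [-1.0, 0.6, 2.8]
gripper_width: 0.003
```

Emit:
play_rows --pt "0 0 0.04 0 0 0 0" --pt "0 0 0.04 0 0 0 0"

```text
time_s: 13.45
tcp_pos: [0.5145, -0.3236, 0.066]
ee_rot: [[-0.954, 0.199, 0.224], [0.193, 0.98, -0.046], [-0.229, -0.0, -0.974]]
wrist_force: [-2.6, 1.4, 6.4]
gripper_width: 0.009
```

Emit:
play_rows --pt "0 0 0.02 0 0 0 0" --pt "0 0 0.03 0 0 0 0" --pt "0 0 0.03 0 0 0 0"

```text
time_s: 13.75
tcp_pos: [0.5146, -0.3236, 0.0656]
ee_rot: [[-0.954, 0.199, 0.224], [0.193, 0.98, -0.046], [-0.229, -0.0, -0.974]]
wrist_force: [-3.0, 1.7, 6.9]
gripper_width: 0.005
```

Emit:
play_rows --pt "0 0 0 0 0 0 0" --pt "0 0 0 0 0 0 0" --pt "0 0 0 0 0 0 0"

```text
time_s: 14.05
tcp_pos: [0.5146, -0.3236, 0.0656]
ee_rot: [[-0.954, 0.199, 0.224], [0.193, 0.98, -0.046], [-0.229, -0.0, -0.973]]
wrist_force: [-3.2, 2.6, 7.1]
gripper_width: 0.006
```

About 8 N was held for half a second. I let go and back off.

Emit:
play_rows --pt "0 0 -0.2 0 0 0 0" --pt "0 0 -0.8 0 0 0 0" --pt "0 0 -1.6 0 0 0 0" --pt "0 0 -2.6 0 0 0 0" --pt "0 0 -3.6 0 0 0 0" --pt "0 0 -4.4 0 0 0 0" --pt "0 0 -4.4 0 0 0 0" --pt "0 0 -4.4 0 0 0 0"

```text
time_s: 14.85
tcp_pos: [0.4899, -0.3184, 0.1715]
ee_rot: [[-0.954, 0.199, 0.224], [0.194, 0.98, -0.045], [-0.228, 0.0, -0.974]]
wrist_force: [-0.0, 0.2, -0.4]
gripper_width: 0.004
```

Run:
```python
from h import *
s=r.sense();print(s["time_s"],s["tcp_pos"],s["wrist_force"])
c=cam("side");crop(c,240,160,440,310,4,"side9.png");crop(c,200,160,440,400,2,"side9b.png")
c=cam("side");cv2.imwrite("pics/side9c.png",c["pixels"][:,:,::-1])
y=np.array([-.087,.996,0])
```

```text
14.85 [ 0.48985674 -0.31837654  0.1714967 ] [-0.01057284  0.21151279 -0.36721833]
```

View pics/side9.png

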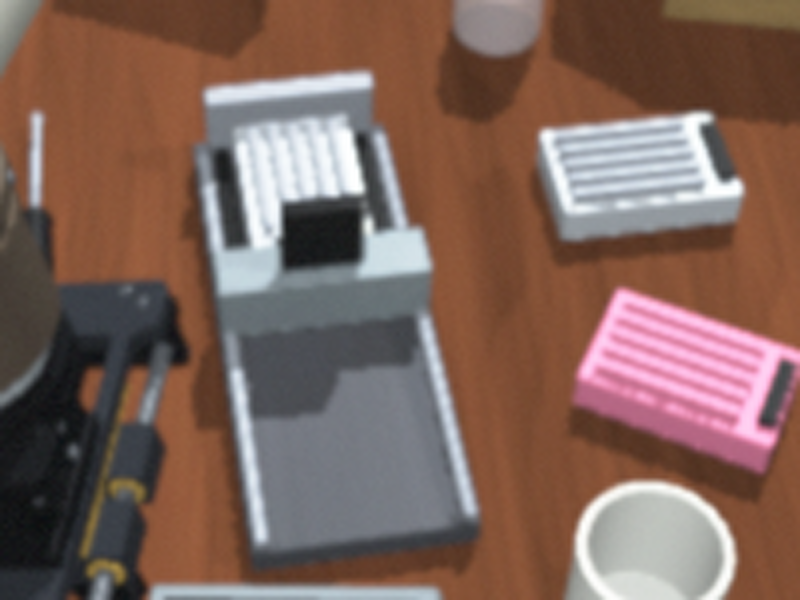

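View pics/side9c.png

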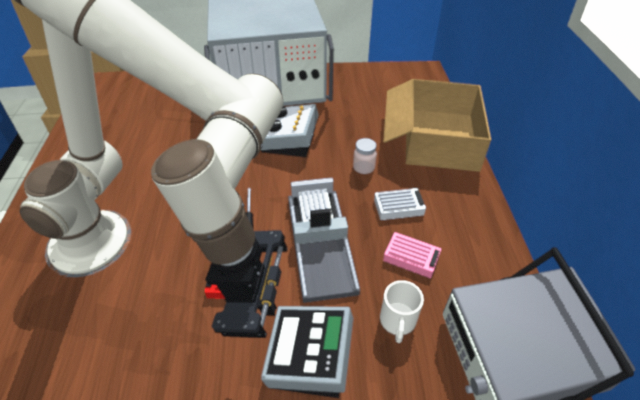

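The side view shows the jaw closed on the module at (318,205), the stop behind it at (312,185), and the spare, pink module, mug, jar and screwdriver where they were. One last numeric check of the slack.

Run:
```python
from h import *
c=cam("side");y=np.array([-.087,.996,0])
for n,a,b,z in [("mod far",235,128,.055),("mod far",350,116,.055),("stop in",208,107,.07),("stop in",372,93,.07),("jaw back",219,293,.065),("jaw back",430,266,.065)]:
    p=onz(c,240+a/4,160+b/4,z);print(n,p.round(4),round(p@y,4))
```

```text
mod far [0.547  0.0901 0.055 ] 0.0421
mod far [0.6224 0.0968 0.055 ] 0.0423
stop in [0.5303 0.0953 0.07  ] 0.0488
stop in [0.6369 0.1022 0.07  ] 0.0464
jaw back [ 0.5346 -0.0554  0.065 ] -0.1017
jaw back [ 0.6608 -0.0419  0.065 ] -0.0992
```

The jaw-to-stop spacing says tight, but the module's far edge reads about 5 mm short of the stop, possibly because of its edge shape. There is time left, so I'll look straight down on that gap before handing in.

Run:
```python
from h import *
from scipy.spatial.transform import Rotation as Ro
s=r.sense();R=s["ee_rot"];p=s["tcp_pos"]
a=np.radians(5);y=np.array([-np.sin(a),np.cos(a),0]);z=np.array([0,0,-1.]);Rt=np.c_[np.cross(y,z),y,z]
print(s["time_s"],R.T@(np.array([.61,.10,.20])-p)/.025,Ro.from_matrix(R.T@Rt).as_rotvec(degrees=True)/5, (R.T@[0,0,.03])/.025)
```

```text
15.0 [-1.62527785 17.35671642 -0.83961729] [-0.36847495  2.58929389 -3.28349551] [-2.70592983e-01  6.85717128e-04 -1.16909322e+00]
```

Emit:
play_rows --pt "-0.4 0.6 -1.2 0 0.1 -0.1 0" --pt "-0.5 1.8 -1.2 0 0.3 -0.3 0" --pt "-0.6 3.5 -1.2 -0.1 0.6 -0.7 0" --pt "-0.8 5.2 -1.2 -0.1 0.9 -1.1 0" --pt "-0.9 6.9 -1.1 -0.15 1.2 -1.5 0" --pt "-1.0 8.6 -1.1 -0.2 1.5 -1.9 0" --pt "-1.1 10.3 -1.0 -0.25 1.8 -2.3 0" --pt "-1.3 12.0 -1.0 -0.3 2.1 -2.6 0" --pt "-1.4 13.7 -0.9 -0.3 2.4 -2.9 0" --pt "-1.5 15.4 -0.84 -0.37 2.59 -3.28 0" --pt "-1.62 16.9 -0.84 -0.37 2.59 -3.28 0" --pt "-1.62 17.36 -0.84 -0.37 2.59 -3.28 0"

```text
time_s: 16.2
tcp_pos: [0.611, 0.1032, 0.1994]
ee_rot: [[-0.996, -0.09, 0.001], [-0.09, 0.996, -0.002], [-0.0, -0.002, -1.0]]
wrist_force: [-0.2, -0.8, -1.0]
gripper_width: 0.007
```

Emit:
play_rows --pt "0 0 0 0 0 0 0" --pt "0 0 0 0 0 0 0" --pt "0 0 0 0 0 0 0"

```text
time_s: 16.5
tcp_pos: [0.6099, 0.0985, 0.2013]
ee_rot: [[-0.996, -0.086, 0.002], [-0.086, 0.996, -0.001], [-0.002, -0.002, -1.0]]
wrist_force: [-0.2, 0.0, -0.3]
gripper_width: 0.006
```

Run:
```python
from h import *
s=r.sense();print(s["time_s"],s["tcp_pos"],s["wrist_force"])
c=cam("wrist");crop(c,60,80,460,280,2,"w10.png");crop(c,240,100,380,240,5,"w10b.png")
```

```text
16.5 [0.60987633 0.09847615 0.20125389] [-0.1840958   0.01958847 -0.32028673]
```

View pics/w10.png

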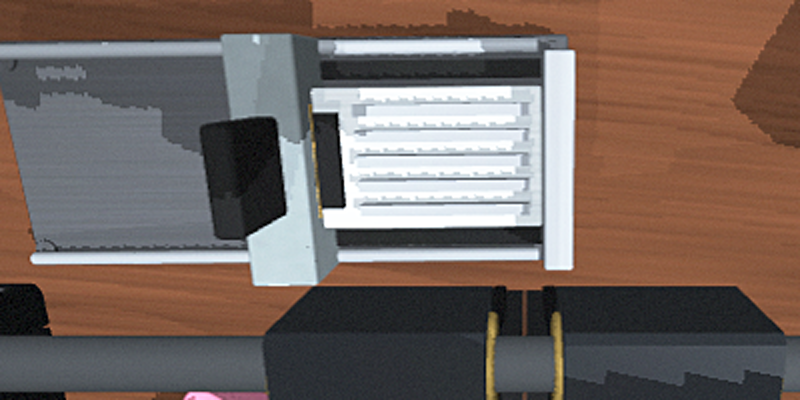

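View pics/w10b.png

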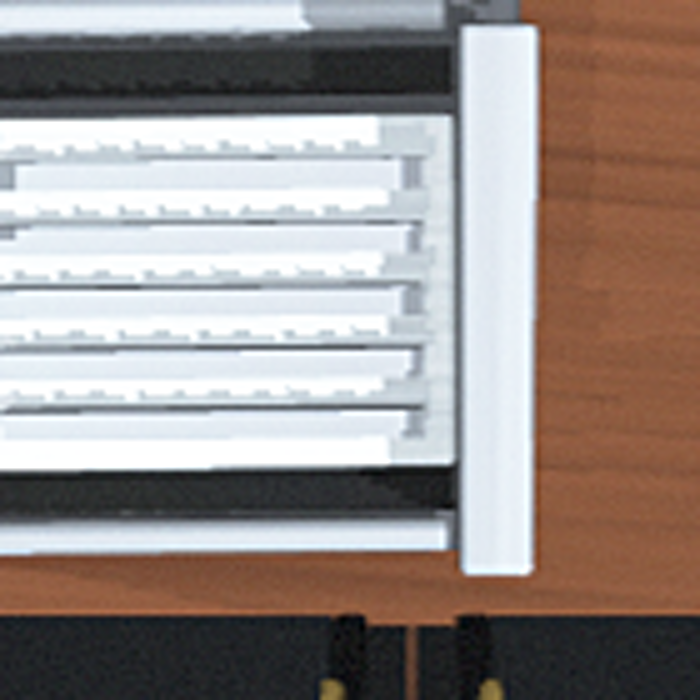

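Looking straight down, the module's end (crop x≈455) meets the stop's inner face (x≈460) with less than about 1 mm visible. The jaw sits right against its other end.

```bash
python3 -c "
from station import r
print(r.finish_job(), r.sense()['time_s'])"
```

```text
the job is handed in; nothing more can be done
the job is handed in; nothing more can be done
```

I clamped the module between the jaw and the fixed stop, pressed the bar key, and handed the job in. No verdict was reported.

- **Clamping:** I gripped the jaw handle and slid the jaw about 91 mm. At the end the push force rose from about 5 to 15 N with no more travel, and I released there.
- **Key press:** I pressed the bar key along its normal at about 7.7 to 8.2 N for about half a second. I then let go and backed off, and the wrist force fell to about zero.
- **Final checks:** A straight-down wrist picture shows the module against the stop with under about 1 mm visible, and the jaw against its other end. The arm was clear of everything. The loose things looked unmoved in the side view; I didn't measure them.
- **One disagreement:** Two oblique views (wrist and side) put the module's far top edge 4 to 7 mm short of the stop. The force rise, the measured jaw-to-stop gap (118.7 mm against 120 mm) and the straight-down picture all say it is tight, so I put that down to error from measuring at a slant.

The job took about 16.5 s of the 45 s allowed.

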